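Hang the rinsed beaker on the drying peg

TASK

The rinsed steel beaker is lying on its side in the draining cradle. Put it upside down over the tall peg of the drip tray, so that it hangs on the peg's top with its rim well clear of the tray, and let go. Leave the capped sample pot where it stands.

Things in the scene. Friction and masses are not known exactly. Their poses are not given: they have to be found in the camera images.
- beaker: Steel beaker: 53 mm outer diameter, 95 long, wall 3, bottom 4 thick, 90-180 g. Origin: centre of the closed bottom's outer face; z axis from bottom to mouth. Starts lying in a fixed cradle, mouth 20 deg downhill towards +y (+-25 deg), origin 77 above the bench. Cradle: two rails under it, within 22 of its centre line sideways, low stop past the mouth, base 130 x 66 x 8; its sides are free.
- tall_peg: The taller of two fixed white upright pegs in a grey tray (160 x 280 mm, rim 18 high): 26 mm diameter, 125 tall, flat top with 3 mm chamfer. Origin: centre of its foot on the tray floor, 6 mm above the bench; z up, top at z = +125. With the beaker hung on it, the beaker's bottom face is 129 mm above this origin. Which end of the tray it stands at varies.
- short_peg: The shorter white peg in the same tray, fixed, 140 mm from the tall one: 26 mm diameter, 60 mm tall. Origin: centre of its foot on the tray floor; z up. Too short to hold the beaker's rim clear of the tray: not the one to use.
- sample_pot: Bystander: small clear sample pot with brown contents and a red screw cap, 50 mm diameter at the cap, 66 mm tall, standing on the bench beyond the cradle and tray. Origin: centre of its underside; z up.
There are look-alikes about, which are no part of the job. Leave any purple or yellow look-alike of the beaker alone.

How it is judged:
At the end, for the whole second after the job is handed in: The beaker hangs mouth down on the tall peg, upside down within 15 degrees, the centre of its bottom within 20 mm of the peg's centre line and 122 to 137 mm above the peg's foot (seated on the top), released and at rest (angle between beaker's own z axis and vertical above 2.88 rad and horizontal distance between beaker and tall_peg below 0.02 m and z of beaker in the frame of tall_peg between 0.122 and 0.137 m and linear speed of beaker below 0.03 m/s); the robot touches nothing.
It fails at once if the capped sample pot is moved by more than 25 mm (distance of sample_pot from where it was at the start of the episode above 0.025 m).
It also fails if it takes over 38 s, if anything falls off the work surface, if the arm or the gripper's body presses on something with over 40 N, if the wrist force passes 120 N, or if a joint passes its speed limit or range.

ROBOT

A 6-joint arm with a two-finger parallel gripper is mounted at the origin on the work surface. World frame = base frame: x ahead of the robot, y to its left, z up, the work surface at z = 0. Lengths are in m, angles in rad, forces in N, time in s.
With the tool pointing down it reaches from about 0.35 to 0.975 m from the base axis. Payload 7.1 kg.
Tool frame: the origin (TCP) lies between the finger pads; the fingertips stand 25 mm ahead of it and the grasp point (between the pads) lies 6 mm ahead of it (arm.finger_overhang is the distance from the TCP to the fingertips, in m); z points along the fingers, y is the line along which they close (so a half turn about z gives the same grasp; the last joint's range is limited). The gripper opens to 88 mm and grips with 3 to 60 N. Pads are 20 mm wide; open, the fingers measure 115 mm over their backs; the gripper's body (75 mm by 178 mm) begins 61 mm behind the grasp point.
Start: joints at [-1.231, 0.423, 1.63, -0, 1.089, -0.019], TCP at [0.219, -0.585, 0.248] pointing down, gripper open.
Joint ranges: [-3, 3], [-0.9, 2.11], [0.09, 2.58], [-1.31, 4.45], [0.11, 2.69], [-2.54, 2.54]. Speed limits (rad/s): [2.39, 2.39, 3.01, 3.14, 3.14, 3.14].

INTERFACE

Orientations are given as a unit quaternion [x, y, z, w].
In Python, from station import arm, capture gives the robot as it stands.
- The arm moves only by the tool apply_moves, never from a script. Its argument "deltas" is a list that holds one entry, the list of rows, each a list of 7 numbers: the shift along the tool's x, y, z in units of 3 cm (1.0 is 3 cm), then the turn, a rotation vector about the tool's x, y, z in units of pi/2 rad (1.0 is pi/2 rad), then the closure, from -1 (fully open) to 1 (shut). A call has exactly 10 rows; each row shifts and turns the commanded pose from where the row before left it, along the tool's axes as they then stand; what a row does not reach is not made up. A row lasts 1/12 s, in which the tool goes at most 41.7 mm and 7.16 degrees, less where a joint would pass 70% of its speed; a pose out of reach is approached as far as the arm can. A call with a number of a shift or a turn outside -1 to 1 is refused whole. A call with a gripper value outside its range is refused whole. The fingers move at their own pace and stop on an object; "newtons" is the grip in N (left out, the last holds). Time passes only in rows, so rows that do not move let the fingers close, or fill a call up. It gives the time, the measured TCP pose, the force, the opening and the grip force at its end, in the units of the state.
- arm.state(): the state, without advancing time (a new reading comes with each control period).
- capture(name): name is "side" or "top"; returns a dict with "image" (400x640x3 uint8, red, green, blue), "fx", "fy", "cx", "cy" (pixels), "D" ([k1, k2, p1, p2, k3] as OpenCV has them; the pictures are not rectified), "world_to_cam" (4x4, takes a point from world to camera coordinates). Camera axes: x right, y down, z forward; pixel columns grow to the right and rows downward; lengths in m; the calibration is good to about 2 mm. A picture is of the moment at which its call begins. There is no depth.
- arm.close_job(): hands the job in; it is judged then, once.
The state is a dict: "clock": time; "joint_pos": joint angles; "joint_velocities": joint speeds; "joint_torque": joint torques, N m; "position": TCP position; "eef_rot": TCP orientation; "contact_force": force on the tool from outside, world axes, zero at the start; "torque": the same for the moment, N m; "gripper_width": finger opening in m; "gripper_force": force on a finger pad.
Only numpy, scipy, OpenCV 4.12 (cv2) and the standard library are available. Lean on these libraries where they do the work, as an engineer would, in place of code of your own. Each camera call takes 0.05 s, during which the arm holds its last target. There are 200 camera calls.

## Working session

There is one attempt and no reset: what is moved stays moved. The work goes in short steps, Python scripts to look and compute and a tool call to move; the robot and the scene stay as the last step left them, time stands still between calls to the robot, and variables do not carry over. Pictures are saved under pics/ and viewed, at most 10 in all, crops included, and the job is handed in when it is done.

Besides the shell and the picture viewer there is one more tool, called by a JSON object that holds its "fn" and its "kwargs". apply_moves: Moves the arm, as the interface text tells. Shifts and turns lie within -1 to 1; 1 stands for 3 cm of shift or pi/2 rad of turn. Its arguments: {"type":"object","properties":{"deltas":{"type":"array"},"newtons":{"type":"number"}},"required":["deltas"]}

```bash
mkdir -p pics; cat > h.py <<'E'
import numpy as np, cv2
from station import arm, capture
def snap(n,f):
    c=capture(n); cv2.imwrite('pics/'+f,cv2.cvtColor(c['image'],cv2.COLOR_RGB2BGR)); np.save('pics/'+f[:-4]+'.npy',c,allow_pickle=True); return c
def ld(f): return np.load('pics/'+f+'.npy',allow_pickle=True).item()
def K(c): return np.array([[c['fx'],0,c['cx']],[0,c['fy'],c['cy']],[0,0,1.]])
def ray(c,p):
    u=cv2.undistortPoints(np.array([[p]],float),K(c),np.array(c['D'],float))[0,0]
    W=np.array(c['world_to_cam']);R=W[:3,:3];o=-R.T@W[:3,3];d=R.T@np.array([u[0],u[1],1]);return o,d/np.linalg.norm(d)
def onz(c,p,z):
    o,d=ray(c,p);return o+d*(z-o[2])/d[2]
def tri(c1,p1,c2,p2):
    o1,d1=ray(c1,p1);o2,d2=ray(c2,p2)
    s=np.linalg.lstsq(np.c_[d1,-d2],o2-o1,rcond=None)[0];a=o1+d1*s[0];b=o2+d2*s[1];return (a+b)/2,np.linalg.norm(a-b)
def proj(c,P):
    W=np.array(c['world_to_cam']);r=cv2.Rodrigues(W[:3,:3])[0]
    return cv2.projectPoints(np.array(P,float).reshape(-1,1,3),r,W[:3,3],K(c),np.array(c['D'],float))[0][:,0]
E
python3 - <<'E'
from h import *
for n in('top','side'):
    c=snap(n,n+'0.png');print(n,onz(c,(c['cx'],c['cy']),0).round(3),ray(c,(320,200))[0].round(3))
s=arm.state();print(s['clock'],s['position'],s['eef_rot'],s['gripper_width'])
E
```

```text
top [0.622 0.013 0.   ] [0.496 0.027 1.076]
side [ 0.691 -0.059 -0.   ] [0.228 0.441 0.454]
0.1 [ 0.219344   -0.58474718  0.24698797] [ 9.83950355e-01  1.78441107e-01 -1.12731608e-04 -6.76947278e-04] 0.08765223840055555
```

View pics/top0.png

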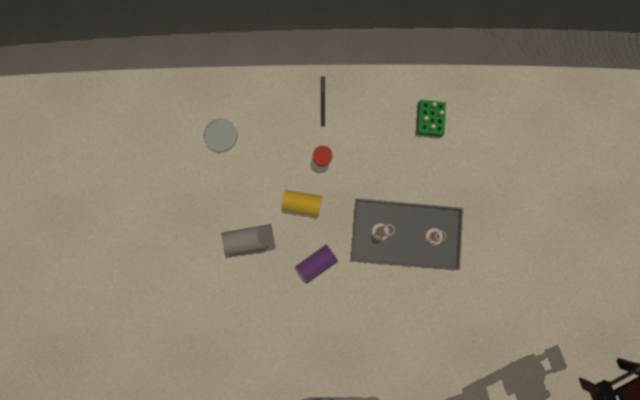

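View pics/side0.png

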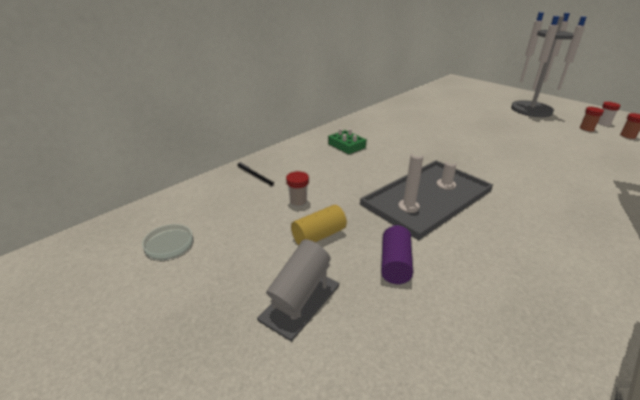

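Top view: the steel beaker is in the cradle at about (247,240), mouth towards the left (+y). The purple look-alike is at (316,263), the yellow one at (302,203), and the red pot at (322,156). The pegs are near (382,231) and (436,237).
Side view: the steel beaker is at (300,278), yellow at (320,225), purple at (397,255). The tall peg's top is at (416,157) and the short peg's at (449,165).
By the description I choose the grey one in the cradle and the peg on the left (+y) end of the tray. I'll check both in a close crop.

```bash
python3 - <<'E'
from h import *
a=cv2.imread('pics/top0.png')[190:290,200:460];b=cv2.imread('pics/side0.png')[140:340,250:500]
a=cv2.resize(a,None,fx=3,fy=3,interpolation=cv2.INTER_CUBIC);b=cv2.resize(b[:, :],None,fx=1.45,fy=1.45,interpolation=cv2.INTER_CUBIC)
o=np.zeros((600,780,3),np.uint8);o[:300]=np.clip(a*1.5,0,255);o[305:305+290,:362]=np.clip(b*1.5,0,255)
b2=cv2.imread('pics/side0.png')[235:335,255:345];b2=cv2.resize(b2,None,fx=2.9,fy=2.9,interpolation=cv2.INTER_CUBIC);o[305:595,400:400+261]=np.clip(b2*1.5,0,255)
cv2.imwrite('pics/crop0.png',o)
E
```

```text
(no output)
```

View pics/crop0.png

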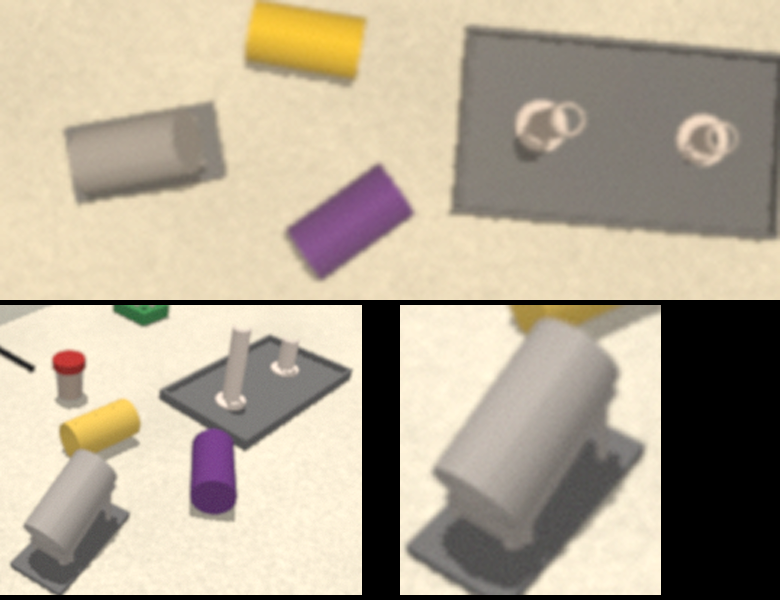

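The crop confirms the grey steel beaker lies in the cradle with its closed bottom facing right (-y), top-view px ≈ (263,238). The taller peg is the left one, with its top at px ≈ (389,230); the short peg's top is at ≈ (440,236). Next I compute positions.

```bash
python3 - <<'E'
from h import *
t=ld('top0');s=ld('side0')
f=lambda x,y:(200+x/3-.33,190+y/3-.33)
print('tall top@.131',onz(t,f(568,119),.131).round(4),'foot@.006',onz(t,f(541,126),.006).round(4))
print('short top@.066',onz(t,f(720,137),.066).round(4),onz(t,f(701,140),.006).round(4))
print('tall tri',tri(t,f(568,119),s,(416.5,157)))
B=onz(t,f(189,143),.077);print('bottom',B.round(4))
# plate corners and silhouette edges
for n,p,z in[('pl TR',(213,102),.008),('pl BR',(225,177),.008),('pl TL',(66,128),.008),('pl BL',(79,203),.008),('edgeT r',(180,108),.075),('edgeT l',(80,125),.05),('edgeB r',(190,180),.075),('edgeB l',(80,197),.05)]:
    print(n,onz(t,f(*p),z).round(4))
print('red',onz(t,(322,155),.066).round(3),'purple',onz(t,(316,263),.03).round(3),'yellow',onz(t,(302,203),.03).round(3))
# check projections for yaw candidates
for yaw in(90,96,100,104):
    h=np.array([np.cos(np.radians(yaw)),np.sin(np.radians(yaw)),0]);a=h*np.cos(.349)+np.array([0,0,-np.sin(.349)])
    print(yaw,'mouth in top',proj(t,B+.095*a).round(1),'side',proj(s,[B,B+.095*a]).round(1).tolist())
E
```

```text
tall top@.131 [ 0.5356 -0.1573  0.131 ] foot@.006 [ 0.5353 -0.1581  0.006 ]
short top@.066 [ 0.5211 -0.2945  0.066 ] [ 0.5203 -0.2968  0.006 ]
tall tri (array([ 0.53574398, -0.15853908,  0.12474283]), np.float64(0.00024808641338487))
bottom [0.5241 0.1355 0.077 ]
pl TR [0.5607 0.1223 0.008 ]
pl BR [0.4968 0.1126 0.008 ]
pl TL [0.5404 0.2482 0.008 ]
pl BL [0.4767 0.2369 0.008 ]
edgeT r [0.5522 0.1428 0.075 ]
edgeT l [0.541  0.2279 0.05  ]
edgeB r [0.4948 0.1351 0.075 ]
edgeB l [0.4823 0.2278 0.05  ]
red [ 0.725 -0.011  0.066] purple [0.46  0.008 0.03 ] yellow [0.61  0.041 0.03 ]
90 mouth in top [[228.  238.2]] side [[317.0, 250.7], [273.9, 298.0]]
96 mouth in top [[228.2 242. ]] side [[317.0, 250.7], [278.5, 301.3]]
100 mouth in top [[228.5 244.5]] side [[317.0, 250.7], [281.8, 303.3]]
104 mouth in top [[229.1 247. ]] side [[317.0, 250.7], [285.4, 305.1]]
```

Checks:

| Item | Measured | Expected |
|---|---|---|
| Peg spacing | 138 mm | 140 mm |
| Cradle plate length | 128 mm | 130 mm |
| Tall peg top, triangulated height | 0.125 m | 0.131 m |

Beaker: bottom at (0.524, 0.136, 0.077), yaw 99°. Tall peg at (0.5355, -0.158). I'll travel above the scene to the beaker.

{"fn": "apply_moves", "kwargs": {"deltas": [[[0.6, -0.63, 0, 0, 0, 0, -1], [0.6, -0.63, 0, 0, 0, 0, -1], [0.6, -0.63, 0, 0, 0, 0, -1], [0.6, -0.63, 0, 0, 0, 0, -1], [0.6, -0.63, 0, 0, 0, 0, -1], [0.6, -0.63, 0, 0, 0, 0, -1], [0.6, -0.63, 0, 0, 0, 0, -1], [0.6, -0.63, 0, 0, 0, 0, -1], [0.6, -0.63, 0, 0, 0, 0, -1], [0.6, -0.63, 0, 0, 0, 0, -1]]], "newtons": 30}}

```text
clock: 0.93
position: [0.3218, -0.3436, 0.2475]
eef_rot: [0.984, 0.178, -0.0, -0.0]
contact_force: [0.9, -0.6, -0.0]
gripper_width: 0.0878
gripper_force: 0.0
```

{"fn": "apply_moves", "kwargs": {"deltas": [[[0.6, -0.63, 0, 0, 0, 0, -1], [0.6, -0.63, 0, 0, 0, 0, -1], [0.6, -0.63, 0, 0, 0, 0, -1], [0.6, -0.63, 0, 0, 0, 0, -1], [0.6, -0.63, 0, 0, 0, 0, -1], [0.6, -0.63, 0, 0, 0, 0, -1], [0.6, -0.63, 0, 0, 0, 0, -1], [0.6, -0.63, 0, 0, 0, 0, -1], [0.6, -0.63, 0, 0, 0, 0, -1], [0.6, -0.63, 0, 0, 0, 0, -1]]]}}

```text
clock: 1.77
position: [0.4239, -0.1035, 0.2476]
eef_rot: [0.984, 0.178, -0.0, -0.0]
contact_force: [1.1, -0.4, 0.3]
gripper_width: 0.0875
gripper_force: 0.0
```

{"fn": "apply_moves", "kwargs": {"deltas": [[[0.6, -0.63, 0, 0, 0, 0, -1], [0.6, -0.63, 0, 0, 0, 0, -1], [0.6, -0.63, 0, 0, 0, 0, -1], [0.6, -0.63, 0, 0, 0, 0, -1], [0.6, -0.63, 0, 0, 0, 0, -1], [0.6, -0.63, 0, 0, 0, 0, -1], [0.6, -0.63, 0, 0, 0, 0, -1], [0.6, -0.63, 0, 0, 0, 0, -1], [0.6, -0.63, 0, 0, 0, 0, -1], [0.6, -0.63, 0, 0, 0, 0, -1]]]}}

```text
clock: 2.6
position: [0.5261, 0.1366, 0.2474]
eef_rot: [0.984, 0.179, -0.0, 0.0]
contact_force: [0.7, 1.1, -0.1]
gripper_width: 0.088
gripper_force: 0.0
```

{"fn": "apply_moves", "kwargs": {"deltas": [[[0, 0, 0, 0, 0, -0.0726, -1], [0, 0, 0, 0, 0, -0.0726, -1], [0, 0, 0, 0, 0, -0.0726, -1], [0, 0, 0, 0, 0, -0.0726, -1], [0, 0, 0, 0, 0, -0.0726, -1], [0, 0, 0, 0, 0, -0.0726, -1], [0, 0, 0, 0, 0, -0.0726, -1], [0, 0, 0, 0, 0, -0.0726, -1], [0, 0, 0, 0, 0, -0.0726, -1], [0, 0, 0, 0, 0, -0.0726, -1]]]}}

```text
clock: 3.43
position: [0.5257, 0.1353, 0.2473]
eef_rot: [0.73, 0.683, -0.0, -0.0]
contact_force: [-0.2, -0.1, 0.8]
gripper_width: 0.0878
gripper_force: 0.0
```

{"fn": "apply_moves", "kwargs": {"deltas": [[[0, 0, 0, 0, 0, -0.0726, -1], [0, 0, 0, 0, 0, -0.0726, -1], [0, 0, 0, 0, 0.0741, 0, -1], [0, 0, 0, 0, 0.0741, 0, -1], [0, 0, 0, 0, 0.0741, 0, -1], [-0.4, 0, 0, 0, 0, 0, -1], [-0.4, 0, 0, 0, 0, 0, -1], [0, 0, 0.8, 0, 0, 0, -1], [0, 0, 0.8, 0, 0, 0, -1], [0, 0, 0, 0, 0, 0, -1]]]}}

```text
clock: 4.27
position: [0.5243, 0.1292, 0.1906]
eef_rot: [0.64, 0.749, 0.109, -0.133]
contact_force: [-1.3, 0.2, -0.4]
gripper_width: 0.0881
gripper_force: 0.0
```

```bash
cat > rel.py <<'E'
from h import *
from scipy.spatial.transform import Rotation as Ro
def rel(T):
    s=arm.state();R=Ro.from_quat(s['eef_rot']);p=np.array(s['position'])
    print('clk',s['clock'],'p',p.round(4),'R cols',R.as_matrix().round(3).tolist());print('J',np.round(s['joint_pos'],2))
    print('tool shift units',(R.inv().apply(np.array(T)-p)/.03).round(3))
E
python3 - <<'E'
from rel import *
rel([.519,.1725,.0682]);c=snap('top','top1.png');d=snap('side','side1.png')
a=c['image'][170:310,180:340,::-1];b=d['image'][180:340,220:400,::-1]
a=cv2.resize(a,None,fx=2.8,fy=2.8,interpolation=2);b=cv2.resize(b,None,fx=1.9,fy=1.9,interpolation=2)
o=np.zeros((392,800,3),np.uint8);o[:,:448]=a;o[:304,455:455+342]=b;cv2.imwrite('pics/crop1.png',o)
E
```

```text
clk 4.2667 p [0.5243 0.1292 0.1906] R cols [[-0.145, 0.988, -0.06], [0.929, 0.157, 0.334], [0.34, -0.007, -0.941]]
J [ 0.04  0.4   1.87  0.42  0.96 -0.38]
tool shift units [-0.019  0.081  4.33 ]
```

View pics/crop1.png

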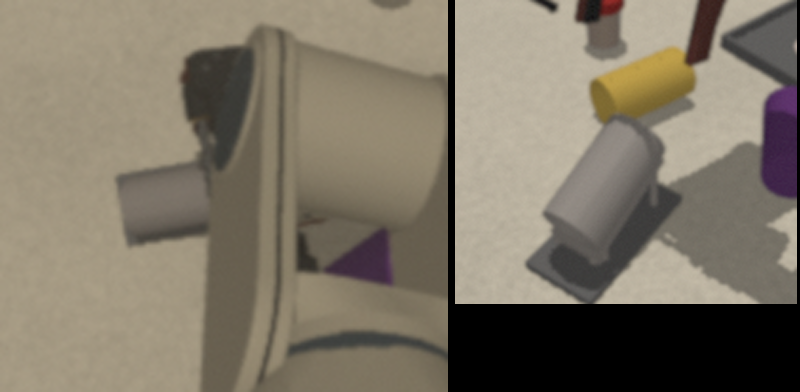

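The beaker is undisturbed in the cradle and the two fingers straddle its axis from above, on the bottom side. I'll descend and then close.

{"fn": "apply_moves", "kwargs": {"deltas": [[[0, 0.04, 0.5, 0, 0, 0, -1], [0, 0.04, 0.5, 0, 0, 0, -1], [0, 0, 0.5, 0, 0, 0, -1], [0, 0, 0.5, 0, 0, 0, -1], [0, 0, 0.5, 0, 0, 0, -1], [0, 0, 0.5, 0, 0, 0, -1], [0, 0, 0.5, 0, 0, 0, -1], [0, 0, 0.5, 0, 0, 0, -1], [0, 0, 0.33, 0, 0, 0, -1], [0, 0, 0, 0, 0, 0, -1]]]}}

```text
clock: 5.2
position: [0.5221, 0.174, 0.0717]
eef_rot: [0.639, 0.749, 0.112, -0.132]
contact_force: [-1.1, 0.7, 0.2]
gripper_width: 0.0878
gripper_force: 0.0
```

```bash
python3 - <<'E'
from rel import *
rel([.519,.1725,.0682]);c=snap('top','top2.png');d=snap('side','side2.png')
b=d['image'][200:340,230:400,::-1];cv2.imwrite('pics/crop2.png',cv2.resize(b,None,fx=3.5,fy=3.5,interpolation=2))
E
```

```text
clk 5.2 p [0.5221 0.174  0.0717] R cols [[-0.147, 0.988, -0.055], [0.928, 0.157, 0.337], [0.342, -0.001, -0.94]]
J [ 0.12  0.6   1.91  0.54  0.72 -0.46]
tool shift units [-0.07  -0.111  0.1  ]
```

View pics/crop2.png

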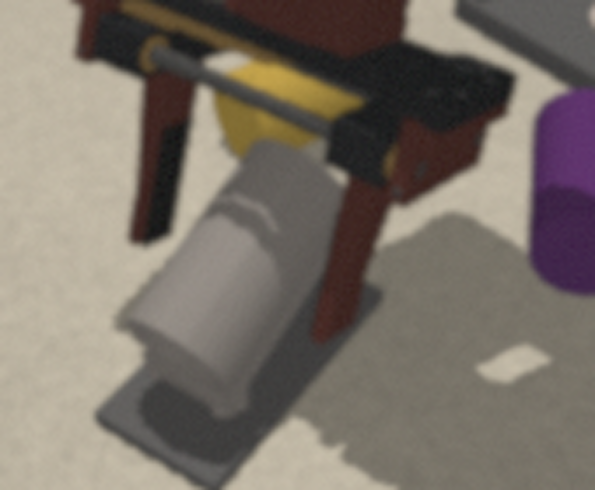

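The side crop shows both fingers straddling the beaker around its middle, with a gap on each side and the tips above the cradle base. I'll make a small correction and close.

{"fn": "apply_moves", "kwargs": {"deltas": [[[-0.05, -0.11, 0.1, 0, 0, 0, -1], [0, 0, 0, 0, 0, 0, 1], [0, 0, 0, 0, 0, 0, 1], [0, 0, 0, 0, 0, 0, 1], [0, 0, 0, 0, 0, 0, 1], [0, 0, 0, 0, 0, 0, 1], [0, 0, 0, 0, 0, 0, 1], [0, 0, 0, 0, 0, 0, 1], [0, 0, 0, 0, 0, 0, 1], [0, 0, 0, 0, 0, 0, 1]]], "newtons": 30}}

```text
clock: 6.13
position: [0.5206, 0.1727, 0.0695]
eef_rot: [0.64, 0.749, 0.114, -0.131]
contact_force: [5.8, 0.6, 1.4]
gripper_width: 0.0532
gripper_force: 30.0
```

{"fn": "apply_moves", "kwargs": {"deltas": [[[0.14, 0, -0.38, 0, 0, 0, 1], [0.14, 0, -0.38, 0, 0, 0, 1], [0.28, 0, -0.78, 0, 0, 0, 1], [0.28, 0, -0.78, 0, 0, 0, 1], [0.28, 0, -0.78, 0, 0, 0, 1], [0.28, 0, -0.78, 0, 0, 0, 1], [0.28, 0, -0.78, 0, 0, 0, 1], [0.28, 0, -0.78, 0, 0, 0, 1], [0.28, 0, -0.78, 0, 0, 0, 1], [0, 0, 0, 0, 0, 0, 1]]]}}

```text
clock: 6.97
position: [0.5206, 0.1722, 0.2725]
eef_rot: [0.639, 0.749, 0.115, -0.13]
contact_force: [0.9, -0.4, -0.7]
gripper_width: 0.0531
gripper_force: 30.0
```

{"fn": "apply_moves", "kwargs": {"deltas": [[[0, 0, 0, 0, -0.077, 0, 1], [0, 0, 0, 0, -0.077, 0, 1], [0, 0, 0, 0, -0.077, 0, 1], [0, 0, 0, 0, -0.077, 0, 1], [0, 0, 0, 0, -0.077, 0, 1], [0, 0, 0, 0, -0.077, 0, 1], [0, 0, 0, 0, -0.077, 0, 1], [0, 0, 0, 0, -0.077, 0, 1], [0, 0, 0, 0, -0.077, 0, 1], [0, 0, 0, 0, -0.077, 0, 1]]]}}

```text
clock: 7.8
position: [0.5188, 0.1722, 0.2677]
eef_rot: [0.589, 0.69, -0.272, 0.32]
contact_force: [0.2, 0.1, -1.7]
gripper_width: 0.0534
gripper_force: 30.0
```

```bash
python3 - <<'E'
from rel import *
rel([.5355,-.11,.23]);c=snap('top','top3.png');d=snap('side','side3.png')
E
```

```text
clk 7.8 p [0.5188 0.1722 0.2677] R cols [[-0.101, 0.988, 0.12], [0.639, 0.157, -0.753], [-0.762, 0.001, -0.647]]
J [ 0.65  0.51  1.7  -0.74  1.48  0.78]
tool shift units [-5.113 -0.926  7.961]
```

View pics/side3.png

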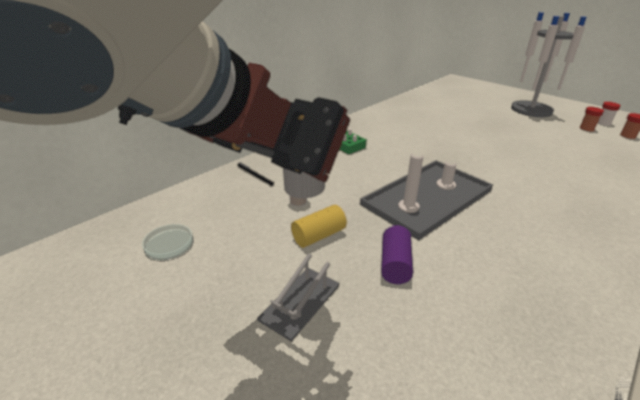

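The beaker is held upright, mouth down, below the hand at about (300,185), and the cradle is empty. I'll carry it over the tall peg.

{"fn": "apply_moves", "kwargs": {"deltas": [[[-0.35, -0.059, 0.412, 0, 0, 0, 1], [-0.35, -0.059, 0.412, 0, 0, 0, 1], [-0.35, -0.059, 0.412, 0, 0, 0, 1], [-0.35, -0.059, 0.412, 0, 0, 0, 1], [-0.35, -0.059, 0.412, 0, 0, 0, 1], [-0.35, -0.059, 0.412, 0, 0, 0, 1], [-0.35, -0.059, 0.412, 0, 0, 0, 1], [-0.35, -0.059, 0.412, 0, 0, 0, 1], [-0.35, -0.059, 0.412, 0, 0, 0, 1], [-0.35, -0.059, 0.412, 0, 0, 0, 1]]]}}

```text
clock: 8.73
position: [0.5268, 0.0064, 0.2669]
eef_rot: [0.591, 0.69, -0.271, 0.317]
contact_force: [-0.4, 0.0, -1.0]
gripper_width: 0.0532
gripper_force: 30.0
```

{"fn": "apply_moves", "kwargs": {"deltas": [[[-0.35, -0.059, 0.412, 0, 0, 0, 1], [-0.35, -0.059, 0.412, 0, 0, 0, 1], [-0.35, -0.059, 0.412, 0, 0, 0, 1], [-0.35, -0.059, 0.412, 0, 0, 0, 1], [-0.35, -0.059, 0.412, 0, 0, 0, 1], [-0.35, -0.059, 0.412, 0, 0, 0, 1], [-0.35, -0.059, 0.412, 0, 0, 0, 1], [-0.35, -0.059, 0.412, 0, 0, 0, 1], [-0.35, -0.059, 0.412, 0, 0, 0, 1], [0, 0, 0, 0, 0, 0, 1]]]}}

```text
clock: 9.57
position: [0.5328, -0.1412, 0.266]
eef_rot: [0.592, 0.69, -0.271, 0.317]
contact_force: [-0.5, 0.3, -1.8]
gripper_width: 0.053
gripper_force: 30.0
```

```bash
python3 - <<'E'
from rel import *
rel([.5348,-.1535,.2677]);c=snap('top','top4.png');d=snap('side','side4.png')
s=arm.state();R=Ro.from_quat(s['eef_rot']).as_matrix();B=np.array(s['position'])+.006*R[:,2]+[0,0,.042]
print('B',B.round(4),proj(c,B),proj(d,[B,B-[0,0,.095]]))
a=c['image'][170:290,310:470,::-1];b=d['image'][60:240,320:500,::-1]
a=cv2.resize(a,None,fx=2.6,fy=2.6,interpolation=2);b=cv2.resize(b,None,fx=2.1,fy=2.1,interpolation=2)
o=np.zeros((378,800,3),np.uint8);o[:312,:416]=a;o[:378,420:420+378]=b;cv2.imwrite('pics/crop4.png',o)
E
```

```text
clk 9.5667 p [ 0.5328 -0.1412  0.266 ] R cols [[-0.099, 0.988, 0.116], [0.645, 0.152, -0.749], [-0.758, 0.0, -0.652]]
J [ 0.12  0.37  1.95 -1.02  1.09  0.6 ]
tool shift units [-0.313  0.004  0.278]
B [ 0.5339 -0.1437  0.3039] [[399.64319457 226.14124067]] [[427.98883449  64.57173515]
 [419.65679098 118.49677575]]
```

View pics/crop4.png

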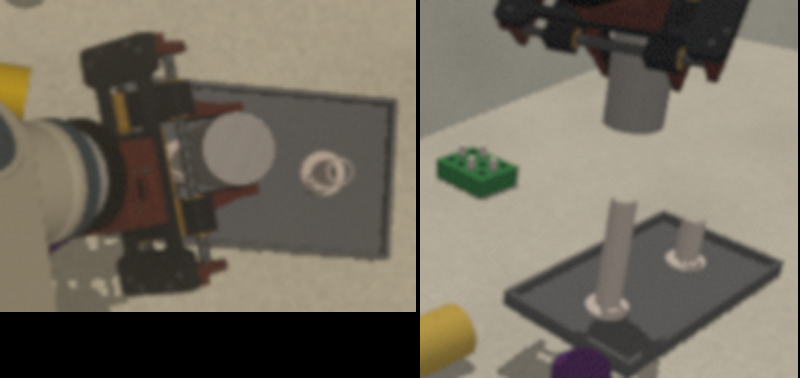

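The top crop shows the beaker's bottom disc centred at px ≈ (401.6,226.6). The side crop shows it hanging mouth down and about vertical above the tall peg, with the mouth centre at px ≈ (422.9,117.1).

```bash
python3 - <<'E'
from rel import *
c=ld('top4');d=ld('side4')
B=onz(c,(401.6,226.6),.304);M=onz(d,(422.9,117.1),.209);print(B,M)
R=Ro.from_quat(arm.state()['eef_rot'])
for z in(0,-.1,-.171):print((R.inv().apply(np.array([.5355,-.158,.304+z])-B)/.03).round(3))
print('down 10mm',(R.inv().apply([0,0,-.01])/.03).round(3))
E
```

```text
[ 0.53300857 -0.14728432  0.304     ] [ 0.533154   -0.15371309  0.209     ]
[-0.239  0.027  0.277]
[2.287 0.025 2.452]
[4.081 0.023 3.997]
down 10mm [ 0.253 -0.     0.218]
```

{"fn": "apply_moves", "kwargs": {"deltas": [[[-0.19, 0.03, 0.22, 0, 0.02, 0, 1], [0, 0, 0, 0, 0, 0, 1], [0.253, 0, 0.218, 0, 0, 0, 1], [0.253, 0, 0.218, 0, 0, 0, 1], [0.253, 0, 0.218, 0, 0, 0, 1], [0.253, 0, 0.218, 0, 0, 0, 1], [0.253, 0, 0.218, 0, 0, 0, 1], [0.253, 0, 0.218, 0, 0, 0, 1], [0, 0, 0, 0, 0, 0, 1], [0, 0, 0, 0, 0, 0, 1]]]}}

```text
clock: 10.5
position: [0.5357, -0.1442, 0.2043]
eef_rot: [0.594, 0.696, -0.262, 0.306]
contact_force: [0.8, -1.1, -1.2]
gripper_width: 0.0534
gripper_force: 30.0
```

```bash
python3 - <<'E'
from rel import *
rel([.5348,-.1512,.098]);c=snap('top','top5.png');d=snap('side','side5.png')
a=c['image'][190:270,360:440,::-1];b=d['image'][90:230,360:480,::-1]
a=cv2.resize(a,None,fx=4,fy=4,interpolation=2);b=cv2.resize(b,None,fx=3.6,fy=3.6,interpolation=2)
o=np.zeros((504,800,3),np.uint8);o[:320,:320]=a;o[:504,330:330+432]=b;cv2.imwrite('pics/crop5.png',o)
R=Ro.from_quat(arm.state()['eef_rot']);print('down 10mm',(R.inv().apply([0,0,-.01])/.03).round(3))
E
```

```text
clk 10.5 p [ 0.5357 -0.1442  0.2043] R cols [[-0.107, 0.988, 0.114], [0.667, 0.156, -0.728], [-0.737, -0.002, -0.676]]
J [ 0.1   0.46  1.97 -1.06  1.    0.69]
tool shift units [ 2.461 -0.06   2.561]
down 10mm [ 0.246 -0.     0.225]
```

View pics/crop5.png

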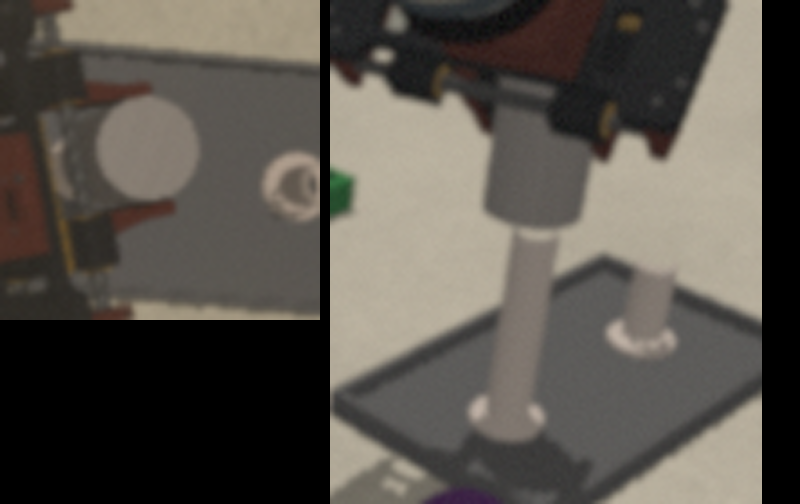

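The bottom disc is at top px ≈ (396.5,226.6). The mouth centre is at side px ≈ (416.4,147.2), directly over the peg top at (416,157).

```bash
python3 - <<'E'
from rel import *
c=ld('top5');d=ld('side5')
print(onz(c,(396.5,226.6),.242),onz(d,(416.4,147.2),.147))
E
```

```text
[ 0.53616561 -0.15095928  0.242     ] [ 0.53692046 -0.15425169  0.147     ]
```

{"fn": "apply_moves", "kwargs": {"deltas": [[[-0.11, -0.06, 0.12, 0, 0, 0, 1], [0.246, 0, 0.225, 0, 0, 0, 1], [0.246, 0, 0.225, 0, 0, 0, 1], [0.246, 0, 0.225, 0, 0, 0, 1], [0.246, 0, 0.225, 0, 0, 0, 1], [0.246, 0, 0.225, 0, 0, 0, 1], [0.246, 0, 0.225, 0, 0, 0, 1], [0.246, 0, 0.225, 0, 0, 0, 1], [0.246, 0, 0.225, 0, 0, 0, 1], [0, 0, 0, 0, 0, 0, 1]]]}}

```text
clock: 11.43
position: [0.5342, -0.1493, 0.1231]
eef_rot: [0.594, 0.696, -0.262, 0.305]
contact_force: [-0.0, -0.2, -0.4]
gripper_width: 0.0532
gripper_force: 30.0
```

```bash
python3 - <<'E'
from rel import *
rel([.5350,-.149,.099]);c=snap('top','top6.png');d=snap('side','side6.png')
a=c['image'][190:270,350:430,::-1];b=d['image'][90:230,360:480,::-1]
a=cv2.resize(a,None,fx=4,fy=4,interpolation=2);b=cv2.resize(b,None,fx=3.6,fy=3.6,interpolation=2)
o=np.zeros((504,800,3),np.uint8);o[:320,:320]=a;o[:504,330:330+432]=b;cv2.imwrite('pics/crop6.png',o)
E
```

```text
clk 11.4333 p [ 0.5342 -0.1493  0.1231] R cols [[-0.107, 0.988, 0.113], [0.668, 0.156, -0.728], [-0.737, -0.003, -0.676]]
J [ 0.09  0.62  1.99 -1.18  0.92  0.87]
tool shift units [0.594 0.031 0.539]
```

View pics/crop6.png

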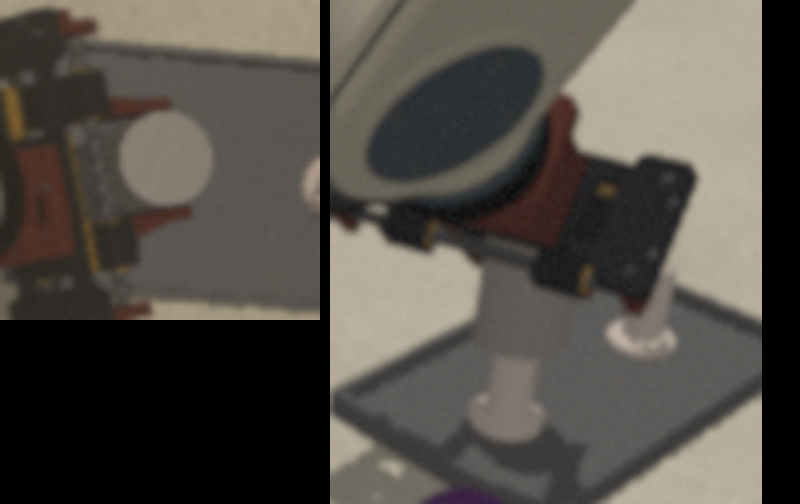

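The peg has entered the mouth: in the side view the beaker covers the top of the peg and there is no contact force. I'll lower gently to contact.

{"fn": "apply_moves", "kwargs": {"deltas": [[[0.1, 0, 0.09, 0, 0, 0, 1], [0.1, 0, 0.09, 0, 0, 0, 1], [0.1, 0, 0.09, 0, 0, 0, 1], [0.1, 0, 0.09, 0, 0, 0, 1], [0.1, 0, 0.09, 0, 0, 0, 1], [0.03, 0, 0.03, 0, 0, 0, 1], [0.03, 0, 0.03, 0, 0, 0, 1], [0, 0, 0, 0, 0, 0, 1], [0, 0, 0, 0, 0, 0, 1], [0, 0, 0, 0, 0, 0, 1]]]}}

```text
clock: 12.37
position: [0.5351, -0.1493, 0.1027]
eef_rot: [0.595, 0.696, -0.262, 0.306]
contact_force: [-0.8, 1.0, -2.2]
gripper_width: 0.0534
gripper_force: 30.0
```

{"fn": "apply_moves", "kwargs": {"deltas": [[[0.025, 0, 0.023, 0, 0, 0, 1], [0.025, 0, 0.023, 0, 0, 0, 1], [0.025, 0, 0.023, 0, 0, 0, 1], [0, 0, 0, 0, 0, 0, 1], [0, 0, 0, 0, 0, 0, 1], [0, 0, 0, 0, 0, 0, 1], [0, 0, 0, 0, 0, 0, 1], [0, 0, 0, 0, 0, 0, 1], [0, 0, 0, 0, 0, 0, 1], [0, 0, 0, 0, 0, 0, 1]]]}}

```text
clock: 13.2
position: [0.535, -0.1493, 0.0995]
eef_rot: [0.595, 0.696, -0.262, 0.306]
contact_force: [0.8, 0.7, -0.8]
gripper_width: 0.0531
gripper_force: 30.0
```

{"fn": "apply_moves", "kwargs": {"deltas": [[[0.025, 0, 0.023, 0, 0, 0, 1], [0.025, 0, 0.023, 0, 0, 0, 1], [0, 0, 0, 0, 0, 0, 1], [0, 0, 0, 0, 0, 0, 1], [0, 0, 0, 0, 0, 0, 1], [0, 0, 0, 0, 0, 0, 1], [0, 0, 0, 0, 0, 0, 1], [0, 0, 0, 0, 0, 0, 1], [0, 0, 0, 0, 0, 0, 1], [0, 0, 0, 0, 0, 0, 1]]]}}

```text
clock: 14.03
position: [0.5352, -0.1495, 0.0981]
eef_rot: [0.595, 0.696, -0.262, 0.307]
contact_force: [-0.8, -0.7, 5.6]
gripper_width: 0.0532
gripper_force: 30.0
```

There is contact at 5.6 N upward, at the expected height. I'll open, then back out along the tool axis.

{"fn": "apply_moves", "kwargs": {"deltas": [[[0, 0, 0, 0, 0, 0, 0], [0, 0, 0, 0, 0, 0, -0.3], [0, 0, 0, 0, 0, 0, -0.6], [0, 0, 0, 0, 0, 0, -1], [0, 0, 0, 0, 0, 0, -1], [0, 0, 0, 0, 0, 0, -1], [0, 0, 0, 0, 0, 0, -1], [0, 0, 0, 0, 0, 0, -1], [0, 0, 0, 0, 0, 0, -1], [0, 0, 0, 0, 0, 0, -1]]]}}

```text
clock: 14.87
position: [0.535, -0.1492, 0.0974]
eef_rot: [0.595, 0.696, -0.262, 0.306]
contact_force: [-0.6, -0.1, 0.1]
gripper_width: 0.0881
gripper_force: 0.0
```

{"fn": "apply_moves", "kwargs": {"deltas": [[[0, 0, -0.2, 0, 0, 0, -1], [0, 0, -0.4, 0, 0, 0, -1], [0, 0, -0.5, 0, 0, 0, -1], [0, 0, -0.5, 0, 0, 0, -1], [0, 0, -0.5, 0, 0, 0, -1], [0, 0, -0.5, 0, 0, 0, -1], [0, 0, -0.5, 0, 0, 0, -1], [0, 0, -0.5, 0, 0, 0, -1], [0, 0, -0.5, 0, 0, 0, -1], [0, 0, 0, 0, 0, 0, -1]]]}}

```text
clock: 15.7
position: [0.5218, -0.0575, 0.1827]
eef_rot: [0.595, 0.696, -0.26, 0.307]
contact_force: [0.4, 0.6, -0.2]
gripper_width: 0.088
gripper_force: 0.0
```

```bash
python3 - <<'E'
from rel import *
c=snap('top','top7.png');d=snap('side','side7.png');s=arm.state();print(s['clock'],s['contact_force'],s['gripper_width'])
a=c['image'][190:270,350:430,::-1];b=d['image'][90:230,360:480,::-1]
a=cv2.resize(a,None,fx=4,fy=4,interpolation=2);b=cv2.resize(b,None,fx=3.6,fy=3.6,interpolation=2)
o=np.zeros((504,800,3),np.uint8);o[:320,:320]=a;o[:504,330:330+432]=b;cv2.imwrite('pics/crop7.png',o)
E
```

```text
15.8 [ 0.41765918 -0.40741409  0.02288939] 0.08781725976289471
```

View pics/crop7.png

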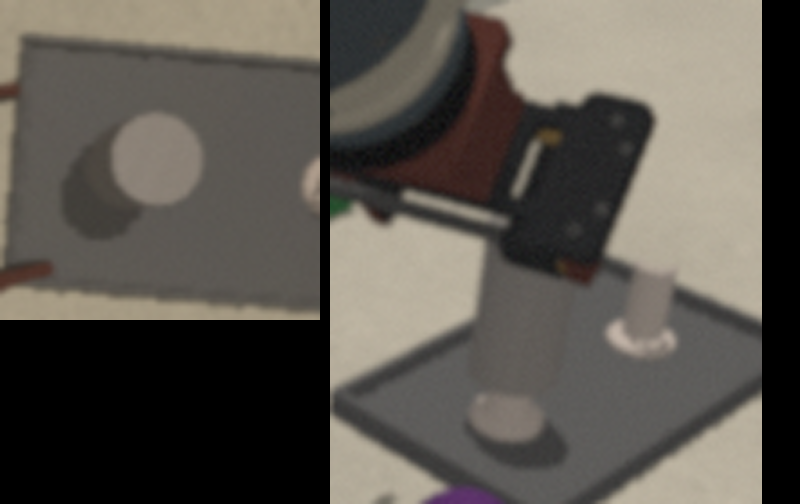

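The beaker hangs upright on the peg. Its disc is at top px ≈ (389,229), which matches the peg's top, the rim is clear of the tray, and the fingers are free. I'm handing in.

```bash
python3 -c "
from h import *
print(onz(ld('top7'),(388.9,229.1),.135));print(arm.close_job())"
```

```text
[ 0.53596537 -0.15625673  0.135     ]
the job is handed in; nothing more can be done
None
```

The steel beaker is hanging mouth down on the tall peg, released, with its bottom about 2 mm off the peg's centre line; the sample pot was not touched, and the job was handed in at about 16 s (no verdict was returned).

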